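# Lift the retaining ring out of the green filter holder

### The job

The filter in the green holder is due for a change: take the orange-handled pick from its stand, slip its toe under the raised end of the split steel ring in the green holder, lift the ring out of its groove and leave it lying in the white tray. Then hang the pick upright back in its stand. Do not touch the ring with the gripper fingers.

Things in the scene. Friction and masses are not known exactly. Their poses are not given: they have to be found in the camera images.
- ring: Loose split steel ring flat in the groove of the GREEN round holder (its twin in the blue holder is not wanted). 102 mm outside, section 6 x 6 mm, 70 g. Origin: ring centre at its underside, z up; its 40 mm gap is on +x. Holder fixed, 120 mm across, groove floor 38 mm and rim 45 mm above the bench; 4 mm play in the groove. Hung by its tongue it reaches 100 mm below it, its far side a little towards the pick's toe.
- ring_tongue (a point): Middle of the underside of the ring's raised end: at the gap one end is bent up and runs as a level 5 mm round bar (tongue) along the ring's y, ending in a down-turned lip 11 mm long. This point is 46 mm along +x from the ring centre, 30.5 mm above the ring's underside, 23 mm above the holder's rim. Opening below it: 33 mm wide (y, centred); enter from outside the ring, moving along -x.
- pick_grip (a point): L-shaped pick, 90 g, upright. Point: centre of its orange handle, 16 x 16 mm, 46 tall. Distances below the point, all on its axis: black flange 34 (x) x 46 (y) mm, underside 29; 8 mm shank to the toe, underside 114. Toe points to -x: 6 wide, 5 thick, reaches 32 from the axis, its last 5 mm turned up 5 (tip top 104 below). The tongue rides in the saddle between shank and tip: middle 15.5 from axis, floor 109 below.
- stand_slot (a point): Fixed stand, 110 x 100 mm: two aluminium rails, 100 mm long (x), tops 100 mm above the bench, with a 24 mm wide slot along x between them, open upwards and at both ends. Point: middle of the slot at the rails' top. The pick hangs with its flange on the rails and its toe along the slot (toe to -x at the start, either way is fine), the handle's centre 29 mm above this point.
- tray: Fixed white open tray, 200 (x) x 190 (y) x 16 mm, walls and floor 4 mm thick. Origin: centre of its underside, on the bench.
Things that resemble listed ones, but are neither listed nor needed, are in the scene too. What is shaped like the part that bears pick_grip but purple or turquoise is not meant.

How it is judged:
By the outcome, as a careful person would: the job done as asked, in the order asked, and still so for the second after the job is handed in, with the robot touching nothing.
It also fails if it takes over 72 s, if anything falls off the work surface, if the arm or the gripper's body presses on something with over 40 N, if the wrist force passes 120 N, or if a joint passes its speed limit or range.

### The arm

A 6-joint arm with a two-finger parallel gripper is mounted at the origin on the work surface. World frame = base frame: x ahead of the robot, y to its left, z up, the work surface at z = 0. Lengths are in mm, angles in rad, forces in N, time in s.
With the tool pointing down it reaches from about 350 to 925 mm from the base axis. Payload 6.4 kg.
Tool frame: the origin (TCP) lies midway between the tips of the shut fingers; the grasp point (between the pads) lies 19 mm behind it (env.tcp_to_grasp is the distance from the TCP to the grasp point, in mm); z points along the fingers, y is the direction in which the jaws open and shut (so a half turn about z gives the same grasp; the last joint's range is limited). The gripper opens to 94 mm and grips with 3 to 60 N. Pads are 16 mm wide; open, the fingers measure 119 mm over their backs; the gripper's body (75 mm by 177 mm) begins 78 mm behind the grasp point.
Start: joints at [1.03, 0.245, 1.558, -0, 1.339, -0.174], TCP at [233.107, 606.774, 205.455] pointing down, gripper open.
Joint ranges: [-3.13, 3.13], [-1.02, 2.26], [0.13, 2.54], [-0.95, 4.09], [0.21, 2.88], [-2.74, 2.74]. Speed limits (rad/s): [2.57, 2.57, 3.14, 3.14, 3.14, 3.14].

### API

Orientations are given as [roll, pitch, yaw] about the fixed x, y, z axes, in that order (R = Rz(yaw) Ry(pitch) Rx(roll)).
In Python, from station import env, optics gives the robot as it stands.
- The arm moves only by the tool send_rows, never from a script. Its argument "series" is one flat list of numbers, 5 for each row, row after row: the shift along the tool's x, y, z in m, then the turn about the tool's z in degrees, then the gripper command: -1 is shut, 1 is fully open, values between are in proportion. A call has 1 to 10 rows; each row shifts and turns the commanded pose from where the row before left it, along the tool's axes as they then stand; what a row does not reach is not made up. A row lasts 1/12 s, in which the tool goes at most 41.7 mm and 7.16 degrees, less where a joint would pass 70% of its speed; a pose out of reach is approached as far as the arm can. A call is refused whole if a number of a shift passes 0.0417 or a number of a turn 7.16, either way. A call with a gripper value outside its range is refused whole. The fingers move at their own pace and stop on an object; "force" is the grip in N (left out, the last holds). Time passes only in rows, so rows that do not move let the fingers close. It gives the time, the measured TCP pose, the force and the opening at its end, in the units of the state.
- env.get_state(): the state, without advancing time (a new reading comes with each control period).
- optics.camera(name): name is "side" or "top"; returns the picture (384x512x3 uint8, red, green, blue); there is no depth.
- optics.calibration(name): a dict with "fov_y" (degrees; the focal length in pixels is half the picture's height over the tangent of half this angle, whatever the lens; pixels are square), "cx", "cy" (the principal point, pixels), "k1" (the pictures are not rectified: a ray, as slopes to the right and down, at radius r is drawn at 1 + k1 r^2 times it, then the intrinsics apply), "R" (3x3) and "t" (3): a world point X has camera coordinates R X + t. Camera axes: x right, y down, z forward; pixel columns grow to the right and rows downward; lengths in mm; the calibration is good to about 2 mm. A picture is of the moment at which its call begins. calibration takes no time and is no camera call.
- env.sign_off(): hands the job in, once; it reports no verdict.
The state is a dict: "clock": time; "joint_positions": joint angles; "qd": joint speeds; "joint_torque": joint torques, N m; "tcp_pos": TCP position; "eef_rot": TCP orientation; "contact_force": force on the tool from outside, world axes, zero at the start; "moment": the same for the moment, N m; "width": opening from 0.0 (shut) to 1.0 (fully open).
Only numpy, scipy, OpenCV 4.12 (cv2) and the standard library are available. Lean on these libraries where they do the work, as an engineer would, in place of code of your own. Each camera call takes 0.05 s, during which the arm holds its last target. There are 200 camera calls.

## Working session

There is one attempt and no reset: what is moved stays moved. The work goes in short steps, Python scripts to look and compute and a tool call to move; the robot and the scene stay as the last step left them, time stands still between calls to the robot, and variables do not carry over. Pictures are saved under pics/ and viewed, about 8 in all and at most 12, crops included, and the job is handed in when it is done.

Besides the shell and the picture viewer there is one more tool, called after "Request:" by a JSON object that holds its "name" and its "arguments", one argument or row to a line. send_rows: Moves the arm, as the interface text tells. Its arguments: {"type":"object","properties":{"series":{"type":"array","items":{"type":"number"}},"force":{"type":"number"}},"required":["series"]}

```bash
mkdir -p pics; cat > h.py <<'E'
import numpy as np, cv2
from station import env, optics
def snap(n,f):
    im=optics.camera(n); cv2.imwrite(f'pics/{f}.png',im[:,:,::-1]); return im
def K(n):
    c=optics.calibration(n); f=192/np.tan(np.radians(c['fov_y'])/2); return c,f
def proj(n,X):
    c,f=K(n); p=np.array(c['R'])@np.array(X,float)+np.array(c['t']); s=p[:2]/p[2]; s=s*(1+c['k1']*(s@s)); return s*f+[c['cx'],c['cy']]
def ray(n,uv):
    c,f=K(n); d=(np.array(uv,float)-[c['cx'],c['cy']])/f; s=d.copy()
    for _ in range(30): s=d/(1+c['k1']*(s@s))
    R=np.array(c['R']); return -R.T@np.array(c['t']), R.T@np.array([s[0],s[1],1])
def onz(n,uv,z):
    o,d=ray(n,uv); return o+d*(z-o[2])/d[2]
def tri(a,b):
    o1,d1=ray('top',a);o2,d2=ray('side',b)
    A=np.stack([d1,-d2],1); s=np.linalg.lstsq(A,o2-o1,rcond=None)[0]
    p,q=o1+d1*s[0],o2+d2*s[1]; return (p+q)/2, np.linalg.norm(p-q)
E
python3 - <<'E'
from h import *
a=snap('top','top0'); b=snap('side','side0')
for n in('top','side'): c,f=K(n); print(n,f,c['cx'],c['cy'],c['k1'],'pos',ray(n,(256,192))[0],ray(n,(256,192))[1])
print(env.get_state())
E
```

```text
top 399.96312350166636 255.78021210084682 198.98207865043744 0.025280068618055797 pos [ 284.56593555  -36.79612318 1170.77076764] [ 0.2175518  -0.02260066 -0.97594337]
side 351.40752004220934 262.7655801231937 190.30634738925912 -0.059161679812953616 pos [ 332.74536114 -964.61503022  649.49599648] [ 0.14066034  0.85347107 -0.50219093]
{'clock': 0.1, 'joint_positions': array([ 1.02988639e+00,  2.45734065e-01,  1.55885563e+00, -2.74691117e-05,
        1.33874119e+00, -1.74075650e-01]), 'qd': array([ 0.00045553, -0.00087993, -0.00488923, -0.00019292,  0.00251605,
        0.00060784]), 'joint_torque': array([ 2.10139183e-05, -4.16920316e+01, -3.15522158e+01,  6.86846394e-02,
        3.10004933e-02, -4.58297643e-05]), 'tcp_pos': array([232.83513541, 606.28933079, 204.48168601]), 'eef_rot': array([-3.13987606e+00, -2.74741180e-04,  2.77476447e+00]), 'contact_force': array([-0.42978237, -0.27964667, -0.39955463]), 'moment': array([0.028049  , 0.02076129, 0.01078663]), 'width': 0.9992639677363122}
```

View pics/top0.png

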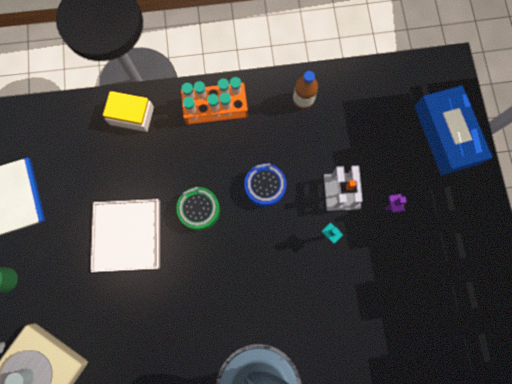

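View pics/side0.png

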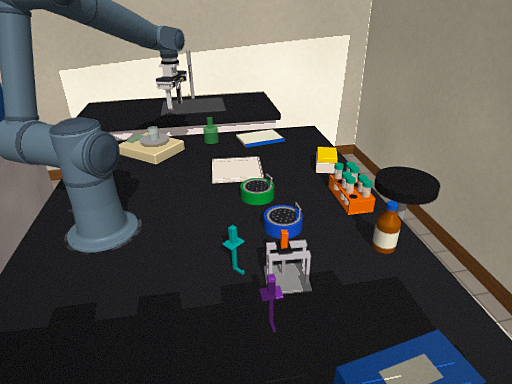

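Top view: the arm base is at the bottom and image-up is +x. Pick candidates are orange in the stand (351,184), purple (397,202) and turquoise (332,232); I choose orange. Ring candidates are the green holder (198,207) and the blue holder (265,184); I choose green. The tray is at (125,235). Next is a close crop to check both choices.

```bash
python3 - <<'E'
import cv2,numpy as np
t=cv2.imread('pics/top0.png');s=cv2.imread('pics/side0.png')
r=lambda i,x,y,w,h:cv2.resize(i[y:y+h,x:x+w],(400,300),interpolation=cv2.INTER_CUBIC)
cv2.imwrite('pics/m1.png',np.vstack([np.hstack([r(t,163,180,72,54),r(t,308,154,72,54)]),np.hstack([r(s,222,164,72,54),r(s,244,222,88,66)])]))
E
```

```text
(no output)
```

View pics/m1.png

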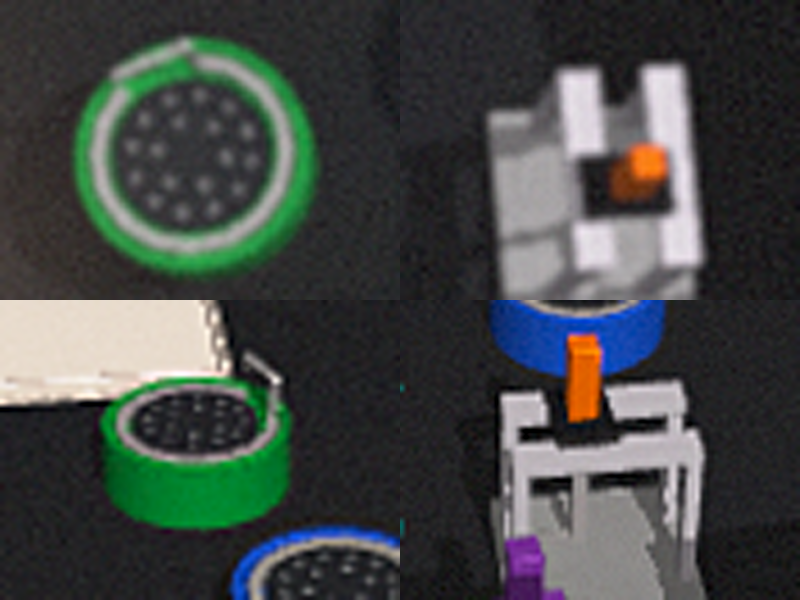

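Crops: the orange handle's top is at top-view (352.6,182.8), with its black flange across the two rails. The green holder's ring has its tongue from about (183.3,193.5) to (197.2,187.7). In the side view the post is at about (271.5,232) and the tongue's free end is further away. Both choices match the description.

```bash
python3 - <<'E'
from h import *
t=cv2.imread('pics/top0.png');s=cv2.imread('pics/side0.png')
ct=lambda x,y:(163+x/5.556,180+y/5.556)
c2=lambda x,y:(308+(x-400)/5.556,154+y/5.556)
cs=lambda x,y:(222+x/5.556,164+(y-300)/5.556)
c4=lambda x,y:(244+(x-400)/4.545,222+(y-300)/4.545)
print('handle top z152',onz('top',c2(648,160),152), 'tri',tri(c2(648,160),c4(585,340)))
for a in [(557,75),(575,265),(640,70),(686,65),(705,265),(600,70)]: print('rail',a,onz('top',c2(*a),100))
print('tongue',onz('top',ct(113,75),71),onz('top',ct(190,43),71))
print('tri ends',tri(ct(190,43),cs(278,380)),tri(ct(113,75),cs(247,355)))
h=cv2.cvtColor(t,cv2.COLOR_BGR2HSV)
m=cv2.inRange(h,(50,120,60),(75,255,255)); m[:,:160]=0;m[:,240:]=0
cs_,_=cv2.findContours(m,0,2);c=max(cs_,key=cv2.contourArea)
e=cv2.fitEllipse(c);print('green',e,onz('top',e[0],45),onz('top',e[0],30))
# ring outer: grey pixels within holder
x,y,w,hh=cv2.boundingRect(c);mm=np.zeros(m.shape,np.uint8)
g=cv2.inRange(h,(0,0,130),(179,60,255));ys,xs=np.nonzero(g[185:226,173:222]);P=np.array([onz('top',(a+173,b+185),44)[:2] for a,b in zip(xs,ys)])
cx,r=cv2.minEnclosingCircle(P.astype(np.float32));print('ring',cx,r,len(P))
w=cv2.inRange(t,(150,150,150),(255,255,255));w[:,:80]=0;w[:,170:]=0;w[:190]=0;w[290:]=0
q=cv2.minAreaRect(max(cv2.findContours(w,0,2)[0],key=cv2.contourArea));B=cv2.boxPoints(q)
for b in B: print('tray',b,onz('top',b,16))
print('traymid',onz('top',q[0],16))
E
```

```text
handle top z152 [ 504.58528231 -314.17428529  152.        ] tri (array([ 505.73474526, -314.14273932,  152.81214658]), np.float64(2.5995484319206383))
rail (557, 75) [ 564.541438   -290.93992794  100.        ]
rail (575, 265) [ 468.02092768 -283.87588749  100.        ]
rail (640, 70) [ 561.89856325 -332.30039908  100.        ]
rail (686, 65) [ 561.57065956 -355.40962168  100.        ]
rail (705, 265) [ 460.12265489 -346.81553715  100.        ]
rail (600, 70) [ 564.40400725 -312.57953231  100.        ]
tongue [550.93037752 141.26504004  71.        ] [562.65827126 100.99173845  71.        ]
tri ends (array([564.51135745, 100.92100764,  70.78585443]), np.float64(3.5009678642650157)) (array([552.89002919, 141.46636829,  69.36217263]), np.float64(3.0476072242814998))
green ((197.6142120361328, 207.7819061279297), (40.63010025024414, 41.69171142578125), 139.3745574951172) [510.42741645 108.61952518  45.        ] [513.43684103 110.55707303  30.        ]
ring (516.5808715820312, 110.8833236694336) 55.622005462646484 302
tray [ 91. 199.] [581.49281132 420.65623489  16.        ]
tray [158. 199.] [556.99657565 225.64020966  16.        ]
tray [158. 271.] [348.55528738 241.00792179  16.        ]
tray [ 91. 271.] [372.53337914 428.90061635  16.        ]
traymid [462.94802154 329.39098915  16.        ]
```

Request:
{"name": "send_rows", "arguments": {
  "series": [0,0,0,-5.5,1,0,0,0,-5.5,1,0,0,0,-5.5,1,-0.006,-0.015,0,0,1,-0.012,-0.03,0,0,1,-0.012,-0.03,0,0,1,-0.012,-0.03,0,0,1,-0.012,-0.03,0,0,1,-0.012,-0.03,0,0,1,-0.012,-0.03,0,0,1]
}}

```text
clock: 0.93
tcp_pos: [295.4, 404.6, 204.9]
eef_rot: [-3.141, -0.0, 3.063]
contact_force: [0.7, -0.1, 0.3]
width: 0.996
```

Request:
{"name": "send_rows", "arguments": {
  "series": [-0.012,-0.03,0,0,1,-0.012,-0.03,0,0,1,-0.012,-0.03,0,0,1,-0.012,-0.03,0,0,1,-0.012,-0.03,0,0,1,-0.012,-0.03,0,0,1,-0.012,-0.03,0,0,1,-0.012,-0.03,0,0,1,-0.012,-0.03,0,0,1,-0.012,-0.03,0,0,1]
}}

```text
clock: 1.77
tcp_pos: [391.4, 96.2, 205.2]
eef_rot: [3.142, -0.0, 3.063]
contact_force: [0.7, 0.8, 0.1]
width: 0.996
```

Request:
{"name": "send_rows", "arguments": {
  "series": [-0.012,-0.03,0,0,1,-0.012,-0.03,0,0,1,-0.012,-0.03,0,0,1,-0.012,-0.03,0,0,1,-0.012,-0.03,0,0,1,-0.012,-0.03,0,0,1,-0.012,-0.03,0,0,1,-0.012,-0.03,0,0,1,-0.012,-0.03,0,0,1,-0.012,-0.03,0,0,1]
}}

```text
clock: 2.6
tcp_pos: [487.5, -212.3, 204.9]
eef_rot: [3.141, -0.001, 3.062]
contact_force: [0.2, 0.1, -0.0]
width: 0.998
```

Request:
{"name": "send_rows", "arguments": {
  "series": [-0.01,-0.03,0,0,1,-0.006,-0.02,0,0,1,0,0,0,0,1,0,0,0,0,1]
}}

```text
clock: 2.93
tcp_pos: [499.2, -262.2, 204.8]
eef_rot: [3.14, -0.001, 3.061]
contact_force: [-0.1, -0.3, -0.4]
width: 0.997
```

Request:
{"name": "send_rows", "arguments": {
  "series": [-0.005,-0.0255,0,0,1,-0.005,-0.0255,0,0,1,0,0,0,0,1,0,0,0,0,1]
}}

```text
clock: 3.27
tcp_pos: [505.2, -312.7, 205.1]
eef_rot: [3.141, -0.001, 3.063]
contact_force: [0.6, 1.7, -0.6]
width: 0.999
```

```bash
python3 - <<'E'
from h import *
a=snap('top','t1'); b=snap('side','s1'); print(env.get_state()['tcp_pos'])
def og(im):
    h=cv2.cvtColor(im,cv2.COLOR_RGB2HSV); return cv2.inRange(h,(5,180,100),(18,255,255))
for n,im,box in(('top',a,(320,160,390,210)),('side',b,(270,220,300,260))):
    x0,y0,x1,y1=box; m=og(im)[y0:y1,x0:x1]; ys,xs=np.nonzero(m); print(n,len(xs),xs.min()+x0,xs.max()+x0,ys.min()+y0,ys.max()+y0)
for z in(152,106): print(z,proj('top',(505,-314,z)),proj('side',(505,-314,z)))
r=lambda i,x,y,w,h:cv2.resize(i[y:y+h,x:x+w,::-1],(400,300),interpolation=cv2.INTER_CUBIC)
cv2.imwrite('pics/m2.png',np.hstack([r(a,308,144,88,66),r(b,232,192,120,90)]))
E
```

```text
[ 505.32817096 -311.86964441  205.22965148]Traceback (most recent call last):
  File "<stdin>", line 6, in <module>
    return umr_minimum(a, axis, None, out, keepdims, initial, where)
ValueError: zero-size array to reduction operation minimum which has no identity
```

```bash
python3 - <<'E'
from h import *
b=cv2.imread('pics/s1.png')
print([env.get_state()['tcp_pos'] for _ in range(2)])
for X in [(505,-314,152),(505,-314,106),(505,-312,205),(505,-322,152)]: print(X,proj('side',X))
cv2.imwrite('pics/m2.png',cv2.resize(b[182:287,222:362],(800,600),interpolation=cv2.INTER_CUBIC))
E
```

```text
[array([ 505.32817096, -311.86964441,  205.22965148]), array([ 505.32817096, -311.86964441,  205.22965148])]
(505, -314, 152) [283.84625468 231.21867791]
(505, -314, 106) [283.37085179 246.49943956]
(505, -312, 205) [284.21254201 212.02298427]
(505, -322, 152) [284.6592893  233.21983553]
```

View pics/m2.png

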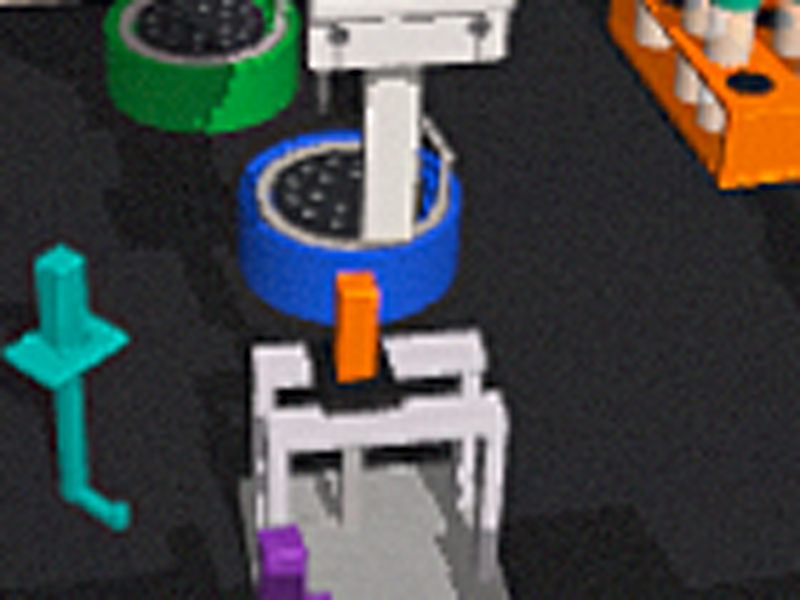

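Side view: the handle column is 284.5 and the near finger's 290.3, which matches parallax for the gripper centred over the handle. The toe points to -x, and the turquoise and purple picks are clear of the fingers. Descending.

Request:
{"name": "send_rows", "arguments": {
  "series": [-0.001,-0.002,0.016,0,1,0,0,0.02,0,1,0,0,0.02,0,1,0,0,0.02,0,1,0,0,0.015,0,1,0,0,0,0,1],
  "force": 40
}}

```text
clock: 3.87
tcp_pos: [504.4, -312.3, 110.8]
eef_rot: [3.137, -0.006, 3.064]
contact_force: [-0.1, -0.0, 0.0]
width: 1.002
```

Request:
{"name": "send_rows", "arguments": {
  "series": [0,0,0,0,-1,0,0,0,0,-1,0,0,0,0,-1,0,0,0,0,-1,0,0,0,0,-1,0,0,0,0,-1,0,0,0,0,-1,0,0,0,0,-1,0,0,0,0,-1,0,0,0,0,-1],
  "force": 40
}}

```text
clock: 4.7
tcp_pos: [506.3, -315.6, 114.4]
eef_rot: [3.142, -0.0, 3.063]
contact_force: [0.0, 0.8, 1.0]
width: 0.326
```

Request:
{"name": "send_rows", "arguments": {
  "series": [0,0,0,0,-1,0,0,0,0,-1,0,0,0,0,-1,0,0,0,0,-1,0,0,0,0,-1,0,0,0,0,-1]
}}

```text
clock: 5.2
tcp_pos: [506.3, -315.5, 114.4]
eef_rot: [3.141, -0.0, 3.063]
contact_force: [0.1, 0.1, -0.3]
width: 0.173
```

Request:
{"name": "send_rows", "arguments": {
  "series": [0,0,-0.005,0,-1,0,0,-0.01,0,-1,0,0,-0.02,0,-1,0,0,-0.02,0,-1,0,0,-0.02,0,-1,0,0,-0.02,0,-1,0,0,-0.015,0,-1,0,0,-0.01,0,-1,0,0,0,0,-1,0,0,0,0,-1]
}}

```text
clock: 6.03
tcp_pos: [506.4, -315.7, 234.8]
eef_rot: [-3.141, 0.001, 3.063]
contact_force: [-0.4, -0.0, -2.0]
width: 0.168
```

```bash
python3 - <<'E'
from h import *
b=snap('side','s2'); st=env.get_state(); print(st['tcp_pos'],st['width'],st['contact_force'])
print(proj('side',(505,-314,240)),proj('side',(505,-314,130)))
cv2.imwrite('pics/m3.png',cv2.resize(b[172:277,222:362,::-1],(800,600),interpolation=cv2.INTER_CUBIC))
E
```

```text
[ 505.96573016 -315.31625624  233.68275829] 0.16662732228080457 [-0.28632867 -0.15196401 -1.21358558]
[284.81914913 199.42785333] [283.61616217 238.63484405]
```

View pics/m3.png

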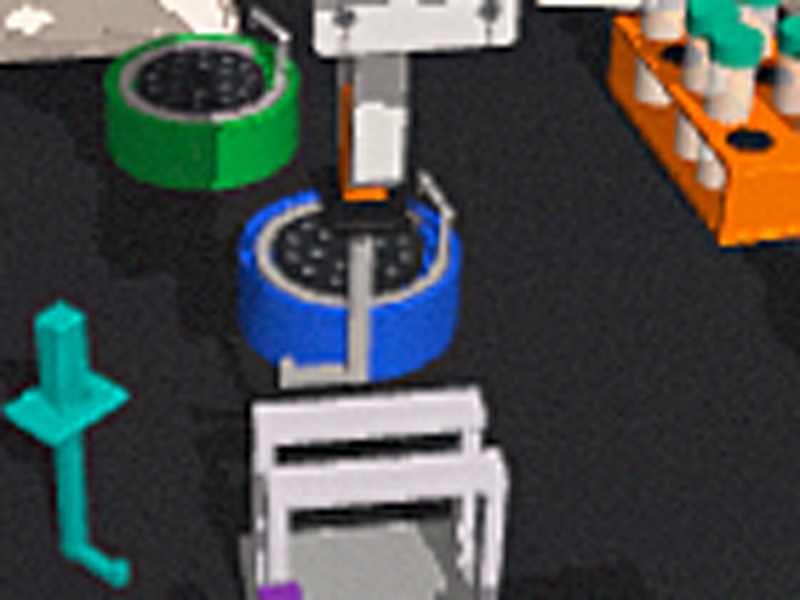

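Picture: the pick hangs upright in the gripper (width 0.167 is about 16 mm), toe at about (275,237) in full-image pixels, clear of the stand. Now I turn to the tongue's direction and move outside it.

Request:
{"name": "send_rows", "arguments": {
  "series": [0,0,0,-5,-1,0,0,0,-5,-1,0,0,0,-5,-1,0,0,0,-5,-1,-0.007,0.013,0,0,-1,-0.014,0.027,0,0,-1,-0.015,0.027,0,0,-1,-0.015,0.027,0,0,-1,-0.015,0.027,0,0,-1,-0.015,0.027,0,0,-1]
}}

```text
clock: 6.92
tcp_pos: [544.4, -148.7, 233.3]
eef_rot: [3.14, -0.001, -2.874]
contact_force: [0.8, 0.7, -1.8]
width: 0.169
```

Request:
{"name": "send_rows", "arguments": {
  "series": [-0.015,0.027,0,0,-1,-0.015,0.027,0,0,-1,-0.015,0.027,0,0,-1,-0.015,0.027,0,0,-1,-0.015,0.027,0,0,-1,-0.015,0.027,0,0,-1,-0.015,0.027,0,0,-1,-0.015,0.027,0,0,-1,-0.014,0.025,0,0,-1,-0.01,0.018,0,0,-1]
}}

```text
clock: 7.75
tcp_pos: [613.5, 140.1, 233.1]
eef_rot: [3.14, -0.002, -2.872]
contact_force: [-0.3, -0.6, -1.1]
width: 0.168
```

Request:
{"name": "send_rows", "arguments": {
  "series": [0,0,0.014,0,-1,0,0,0.014,0,-1,0,0,0.014,0,-1,0,0,0.012,0,-1,0,0,0,0,-1,0,0,0,0,-1,0,0,0,0,-1]
}}

```text
clock: 8.33
tcp_pos: [614.8, 136.0, 180.8]
eef_rot: [-3.141, 0.001, -2.873]
contact_force: [-0.0, -0.7, -0.2]
width: 0.166
```

```bash
python3 - <<'E'
from h import *
a=snap('top','t3');b=snap('side','s3'); st=env.get_state(); T=st['tcp_pos'];print(T,st['eef_rot'])
r=lambda i,x,y,w,h:cv2.resize(i[y:y+h,x:x+w,::-1],(400,300),interpolation=cv2.INTER_CUBIC)
u=np.array([-np.cos(st['eef_rot'][2]),-np.sin(st['eef_rot'][2]),0]) # pick +x
for nm,dx,dz in(('tip top',-29.5,-89.4),('elbow under',0,-99.4),('shank mid',0,-50)):
    X=T+u*dx+[0,0,dz]; print(nm,X,proj('side',X),proj('top',X))
cv2.imwrite('pics/m4.png',np.vstack([np.hstack([r(a,150,160,96,72),r(b,222,154,96,72)]),np.hstack([cv2.resize(b[164:209,242:302,::-1],(800,600),interpolation=cv2.INTER_CUBIC)[:300]])]))
E
```

```text
[615.19950126 136.30357741 181.5982892 ] [-3.14113510e+00  1.87047852e-03 -2.87214593e+00]
tip top [586.76391068 128.45073154  92.1982892 ] [276.09473003 169.07119892] [185.41080237 178.81894129]
elbow under [615.19950126 136.30357741  82.1982892 ] [283.2784551  169.91196695] [182.36689844 170.34630138]
shank mid [615.19950126 136.30357741 131.5982892 ] [283.60030976 157.39802508] [178.97629657 165.37100869]
```

View pics/m4.png

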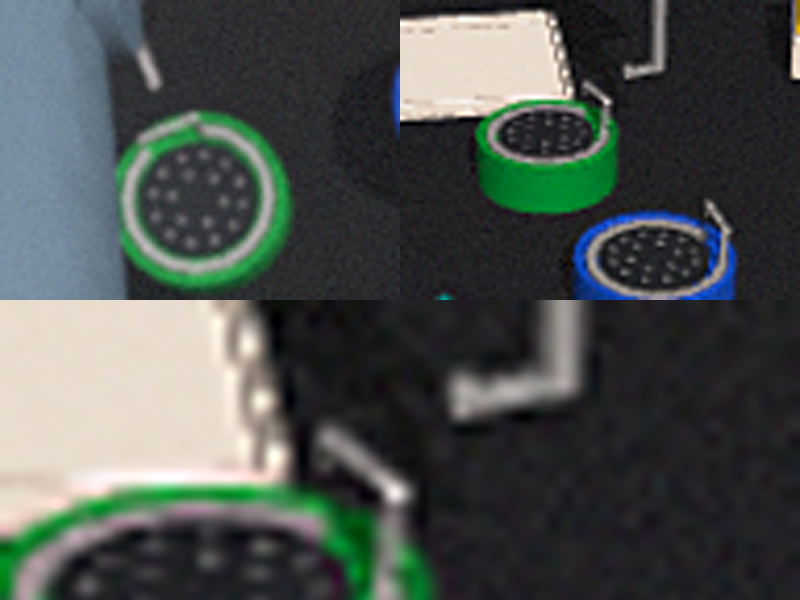

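```bash
python3 - <<'E'
from h import *
T=np.array([615,136.2,181.2]);y=-2.872;u=np.array([-np.cos(y),-np.sin(y)]);v=np.array([-u[1],u[0]])
tip=onz('top',(187.2,180.6),T[2]-89.4-2); tg=onz('top',(190.5,190.7),71)
p=T[:2]-u*32; print('tip',tip,'pred',p,'tongue',tg)
print('tip obs-pred along,lat',(tip[:2]-p)@u,(tip[:2]-p)@v); print('tongue - tip along,lat',(tg-tip)[:2]@u,(tg-tip)[:2]@v)
e1=onz('top',(150+140/4.167,160+138/4.167),71);e2=onz('top',(150+198/4.167,160+118/4.167),71);d=e2-e1;print('bar',e1,e2,np.degrees(np.arctan2(d[1],d[0]))+90)
# triangulated mid tongue / tip
print(tri((190.5,190.7),(242+365/13.33,164+160/13.33)),tri((187.2,180.9),(242+455/13.33,164+95/13.33)))
E
```

```text
tip [581.714281   124.32978778  89.8       ] pred [584.15585701 127.67715757] tongue [556.47130459 120.53283146  71.        ]
tip obs-pred along,lat -3.244919521952581 -2.576174530160751
tongue - tip along,lat -25.342463580017718 3.0633764707130267
bar [551.93633267 140.44575862  71.        ] [560.87605275 100.2569519   71.        ] 12.540863328954345
(array([558.69904112, 120.45929763,  70.77861527]), np.float64(4.233619643641924)) (array([584.179766  , 124.94608931,  85.39394219]), np.float64(4.100528513992379))
```

Side zoom: toe tip at (275.8,170.5). In the top view the tip is at (187.2,180.8) and the tongue middle at (190.5,190.7). The tongue lies 25.5 mm ahead of the tip and within 3 mm laterally (tolerance ±13). Now I drop to gap height, then go in 42 mm.

Request:
{"name": "send_rows", "arguments": {
  "series": [0,0.0015,0.01,0,-1,0,0,0.01,0,-1,0,0,0.01,0,-1,0,0,0,0,-1,0,0,0,0,-1]
}}

```text
clock: 8.85
tcp_pos: [613.2, 138.1, 148.8]
eef_rot: [3.141, -0.003, -2.871]
contact_force: [0.1, -0.1, -1.0]
width: 0.164
```

Request:
{"name": "send_rows", "arguments": {
  "series": [0.005,0,0,0,-1,0.005,0,0,0,-1,0.005,0,0,0,-1,0.005,0,0,0,-1,0.005,0,0,0,-1,0.005,0,0,0,-1,0.005,0,0,0,-1,0.004,0,0,0,-1,0.003,0,0,0,-1,0,0,0,0,-1]
}}

```text
clock: 9.68
tcp_pos: [573.1, 126.8, 150.5]
eef_rot: [3.142, -0.0, -2.871]
contact_force: [-0.7, -0.1, -0.7]
width: 0.167
```

```bash
python3 - <<'E'
from h import *
a=snap('top','t4');b=snap('side','s4'); st=env.get_state(); T=st['tcp_pos'];print(T,st['contact_force'])
z=lambda i,x,y:cv2.resize(i[y:y+45,x:x+30,::-1],(400,600),interpolation=cv2.INTER_CUBIC)
cv2.imwrite('pics/m5.png',np.hstack([z(a,176,175),z(b,256,160)]))
E
```

```text
[573.65606279 126.91311897 150.55143309] [ 0.33708963 -1.12065882 -1.50478128]
```

View pics/m5.png

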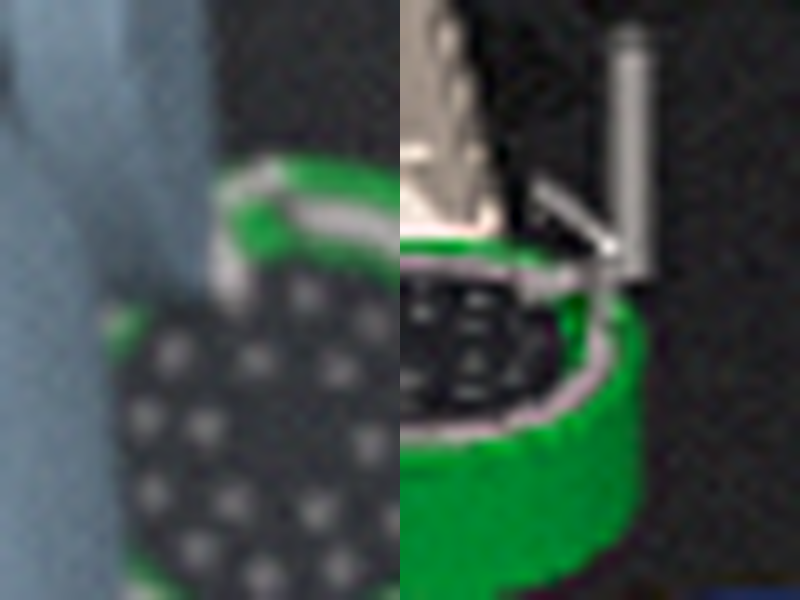

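Side crop: the toe runs under the tongue past the post, with its tip at crop (540,290). In the top view the tip shows inside the tongue at crop (230,270). Forces are near zero. I engage, then lift along the ring's pivot arc.

Request:
{"name": "send_rows", "arguments": {
  "series": [0,0,-0.004,0,-1,0,0,-0.004,0,-1,0,0,-0.004,0,-1,0.001,0,-0.006,0,-1,0.003,0,-0.009,0,-1,0.003,0,-0.008,0,-1,0.005,0,-0.008,0,-1,0.005,0,-0.008,0,-1,0,0,0,0,-1]
}}

```text
clock: 10.53
tcp_pos: [557.3, 122.3, 203.8]
eef_rot: [-3.141, 0.003, -2.871]
contact_force: [0.1, -1.1, -1.3]
width: 0.167
```

Request:
{"name": "send_rows", "arguments": {
  "series": [0.006,0,-0.007,0,-1,0.006,0,-0.007,0,-1,0.007,0,-0.006,0,-1,0.007,0,-0.006,0,-1,0.008,0,-0.005,0,-1,0.008,0,-0.005,0,-1,0.007,0,-0.004,0,-1,0.007,0,-0.004,0,-1,0,0,0,0,-1,0,0,0,0,-1]
}}

```text
clock: 11.37
tcp_pos: [503.2, 107.3, 245.8]
eef_rot: [-3.141, 0.001, -2.872]
contact_force: [-0.8, 0.4, -1.6]
width: 0.164
```

Request:
{"name": "send_rows", "arguments": {
  "series": [0,0,-0.005,0,-1,0,0,-0.008,0,-1,0,0,-0.01,0,-1,0,0,-0.01,0,-1,0,0,-0.01,0,-1,0,0,-0.01,0,-1,0,0,-0.005,0,-1,0,0,0,0,-1,0,0,0,0,-1,0,0,0,0,-1]
}}

```text
clock: 12.2
tcp_pos: [503.0, 107.4, 302.8]
eef_rot: [3.141, -0.001, -2.871]
contact_force: [-0.6, -0.0, -1.7]
width: 0.165
```

```bash
python3 - <<'E'
from h import *
a=snap('top','t5');b=snap('side','s5'); st=env.get_state(); T=st['tcp_pos'];print(T,st['contact_force'])
cv2.imwrite('pics/m6.png',np.hstack([cv2.resize(a[130:280,90:190,::-1],(400,600)),cv2.resize(b[90:210,220:300,::-1],(400,600),interpolation=cv2.INTER_CUBIC)]))
E
```

```text
[502.92867328 107.43194374 302.64317282] [ 0.27140666 -0.65425417 -1.43870527]
```

View pics/m6.png

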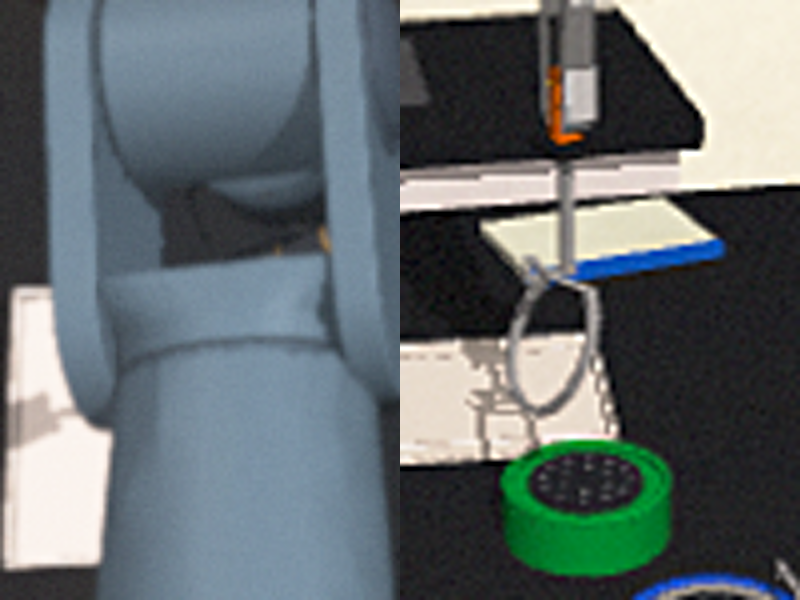

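The ring hangs from the toe at crop (555,340) and the green groove is empty. Now carrying it slowly to the tray.

Request:
{"name": "send_rows", "arguments": {
  "series": [0,0.003,0,0,-1,0,0.006,0,0,-1,0,0.009,0,0,-1,0,0.012,0,0,-1,-0.001,0.012,0,0,-1,-0.001,0.012,0,0,-1,-0.001,0.012,0,0,-1,-0.001,0.012,0,0,-1,-0.001,0.012,0,0,-1,-0.001,0.012,0,0,-1]
}}

```text
clock: 13.13
tcp_pos: [481.5, 208.7, 303.4]
eef_rot: [-3.142, -0.0, -2.871]
contact_force: [-0.6, 0.5, -2.5]
width: 0.172
```

Request:
{"name": "send_rows", "arguments": {
  "series": [-0.001,0.012,0,0,-1,-0.001,0.012,0,0,-1,0,0.012,0,0,-1,0,0.012,0,0,-1,0,0.012,0,0,-1,0,0.012,0,0,-1,0,0.012,0,0,-1,0,0.012,0,0,-1,0,0.012,0,0,-1,0,0.009,0,0,-1]
}}

```text
clock: 13.97
tcp_pos: [452.1, 322.0, 303.4]
eef_rot: [3.141, -0.0, -2.871]
contact_force: [-0.2, 0.4, -2.3]
width: 0.163
```

Request:
{"name": "send_rows", "arguments": {
  "series": [0,0.006,0,0,-1,0,0.003,0,0,-1,0,0,0,0,-1,0,0,0.004,0,-1,0,0,0.008,0,-1,0,0,0.012,0,-1,0,0,0.012,0,-1,0,0,0.012,0,-1,0,0,0.012,0,-1,0,0,0.012,0,-1]
}}

```text
clock: 14.8
tcp_pos: [449.8, 329.0, 229.6]
eef_rot: [-3.141, -0.001, -2.872]
contact_force: [0.2, -0.1, -1.3]
width: 0.169
```

Request:
{"name": "send_rows", "arguments": {
  "series": [0,0,0.01,0,-1,0,0,0.007,0,-1,0,0,0.004,0,-1,0,0,0,0,-1,0,0,0,0,-1,0,0,0,0,-1,0,0,0,0,-1,0,0,0,0,-1,0,0,0,0,-1]
}}

```text
clock: 15.55
tcp_pos: [450.3, 329.4, 210.9]
eef_rot: [3.141, 0.001, -2.871]
contact_force: [0.2, -0.4, -3.4]
width: 0.166
```

```bash
python3 - <<'E'
from h import *
a=snap('top','t6');b=snap('side','s6'); st=env.get_state(); T=st['tcp_pos'];print(T,st['contact_force'])
cv2.imwrite('pics/m7.png',np.hstack([cv2.resize(a[160:280,80:160,::-1],(400,600)),cv2.resize(b[75:195,200:280,::-1],(400,600),interpolation=cv2.INTER_CUBIC)]))
E
```

```text
[450.21525378 329.33341111 210.68053644] [ 0.73589112 -0.08051909 -1.09225226]
```

View pics/m7.png

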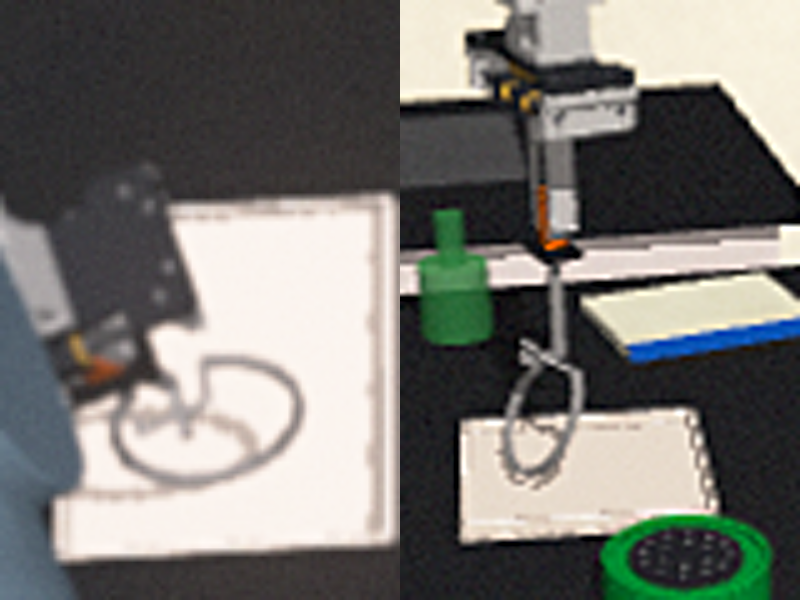

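Top: the ring hangs over the tray near its middle. Side: its lower edge is just above the tray floor. Now I lower to touch and lay it down along the reverse arc.

Request:
{"name": "send_rows", "arguments": {
  "series": [0,0,0.004,0,-1,0,0,0.004,0,-1,0,0,0.004,0,-1,-0.007,0,0.002,0,-1,-0.008,0,0.003,0,-1,-0.008,0,0.004,0,-1,-0.008,0,0.004,0,-1,-0.007,0,0.005,0,-1,-0.007,0,0.006,0,-1,0,0,0,0,-1]
}}

```text
clock: 16.48
tcp_pos: [494.1, 341.1, 172.7]
eef_rot: [-3.141, -0.002, -2.872]
contact_force: [0.8, 0.3, -1.2]
width: 0.166
```

Request:
{"name": "send_rows", "arguments": {
  "series": [-0.006,0,0.006,0,-1,-0.006,0,0.007,0,-1,-0.005,0,0.007,0,-1,-0.005,0,0.008,0,-1,-0.004,0,0.008,0,-1,-0.003,0,0.008,0,-1,0,0,0.004,0,-1,0,0,0.004,0,-1,0,0,0,0,-1,0,0,0,0,-1]
}}

```text
clock: 17.32
tcp_pos: [521.3, 349.1, 122.4]
eef_rot: [-3.142, -0.0, -2.871]
contact_force: [0.0, 0.3, -0.1]
width: 0.166
```

```bash
python3 - <<'E'
from h import *
a=snap('top','t7');b=snap('side','s7'); st=env.get_state(); T=st['tcp_pos'];print(T,st['contact_force'])
cv2.imwrite('pics/m8.png',np.hstack([cv2.resize(a[180:285,80:150,::-1],(400,600)),cv2.resize(b[120:195,210:260,::-1],(400,600),interpolation=cv2.INTER_CUBIC)]))
E
```

```text
[521.64208694 349.20462003 123.06247985] [-0.62607763  0.42648793 -1.10884867]
```

View pics/m8.png

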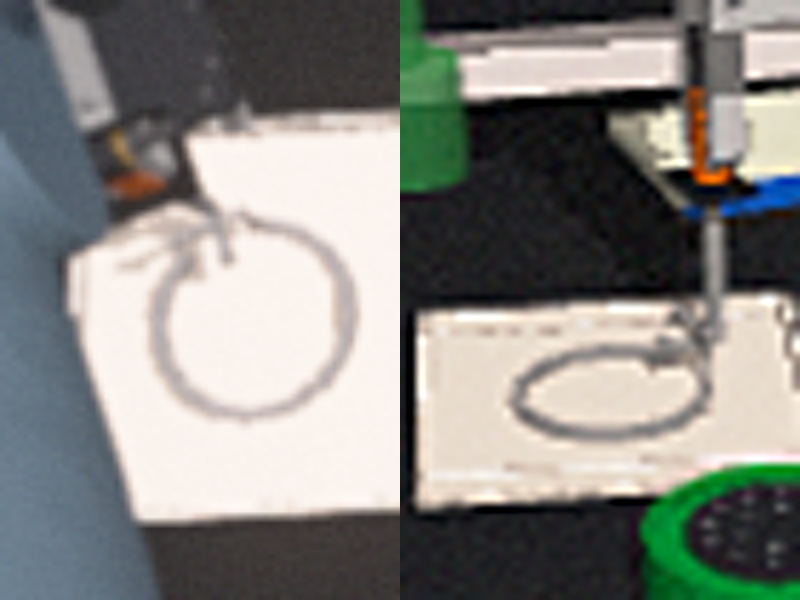

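Ring lies flat in the tray (top crop centre (255,315)), and the toe is still under the tongue without load. Lowering slightly, withdrawing 32 mm, and lifting.

Request:
{"name": "send_rows", "arguments": {
  "series": [0,0,0.002,0,-1,0,0,0.002,0,-1,-0.004,0,0,0,-1,-0.007,0,0,0,-1,-0.007,0,0,0,-1,-0.007,0,0,0,-1,-0.007,0,0,0,-1,0,0,0,0,-1,0,0,-0.015,0,-1,0,0,-0.03,0,-1]
}}

```text
clock: 18.25
tcp_pos: [549.6, 356.4, 159.8]
eef_rot: [-3.14, -0.009, -2.872]
contact_force: [-0.2, -0.2, -0.7]
width: 0.17
```

Request:
{"name": "send_rows", "arguments": {
  "series": [0,0,-0.03,0,-1,0,0,-0.03,0,-1,0,0,-0.02,0,-1,0.005,-0.013,0,0,-1,0.009,-0.026,0,0,-1,0.009,-0.026,0,0,-1,0.009,-0.026,0,0,-1,0.009,-0.026,0,0,-1,0.009,-0.026,0,0,-1,0.009,-0.026,0,0,-1]
}}

```text
clock: 19.08
tcp_pos: [539.1, 176.9, 242.1]
eef_rot: [-3.142, -0.002, -2.871]
contact_force: [-0.3, 0.4, -0.6]
width: 0.17
```

Request:
{"name": "send_rows", "arguments": {
  "series": [0.009,-0.026,0,0,-1,0.009,-0.026,0,0,-1,0.009,-0.026,0,0,-1,0.009,-0.026,0,0,-1,0.009,-0.026,0,0,-1,0.009,-0.026,0,0,-1,0.009,-0.026,0,0,-1,0.009,-0.026,0,0,-1,0.009,-0.026,0,0,-1,0.009,-0.026,0,0,-1]
}}

```text
clock: 19.92
tcp_pos: [521.5, -97.1, 242.2]
eef_rot: [3.141, -0.002, -2.872]
contact_force: [-1.1, 0.0, -1.1]
width: 0.17
```

Request:
{"name": "send_rows", "arguments": {
  "series": [0.009,-0.026,0,0,-1,0.009,-0.026,0,0,-1,0.009,-0.026,0,0,-1,0.009,-0.026,0,0,-1,0.009,-0.026,0,0,-1,0.009,-0.026,0,0,-1,0.005,-0.013,0,0,-1,0,0,0,5,-1,0,0,0,5,-1,0,0,0,5,-1]
}}

```text
clock: 20.75
tcp_pos: [510.4, -274.0, 242.4]
eef_rot: [3.14, -0.002, -3.138]
contact_force: [-0.1, 0.5, -0.9]
width: 0.165
```

Request:
{"name": "send_rows", "arguments": {
  "series": [0,0,0,5,-1,0,0,0,0,-1,0,0,0,0,-1,0,0,0,0,-1]
}}

```text
clock: 21.08
tcp_pos: [511.1, -273.8, 243.1]
eef_rot: [3.141, -0.001, 3.065]
contact_force: [0.1, -0.2, -0.7]
width: 0.164
```

Request:
{"name": "send_rows", "arguments": {
  "series": [0.0005,-0.021,0,0,-1,0.001,-0.0215,0,0,-1,0,0,0,0,-1,0,0,0,0,-1]
}}

```text
clock: 21.42
tcp_pos: [506.3, -316.8, 243.2]
eef_rot: [3.141, -0.0, 3.062]
contact_force: [-0.9, -0.4, -1.0]
width: 0.17
```

```bash
python3 - <<'E'
from h import *
b=snap('side','s8'); a=snap('top','t8'); st=env.get_state(); print(st['tcp_pos'],st['eef_rot'])
cv2.imwrite('pics/m9.png',np.hstack([cv2.resize(b[185:285,240:330,::-1],(540,600),interpolation=cv2.INTER_CUBIC),cv2.resize(a[185:285,80:150,::-1],(260,372))[np.r_[0:372,[371]*228]]]))
E
```

```text
[ 506.5639343  -315.86231452  243.25237015] [ 3.14094208e+00 -3.01076956e-04  3.06357076e+00]
```

View pics/m9.png

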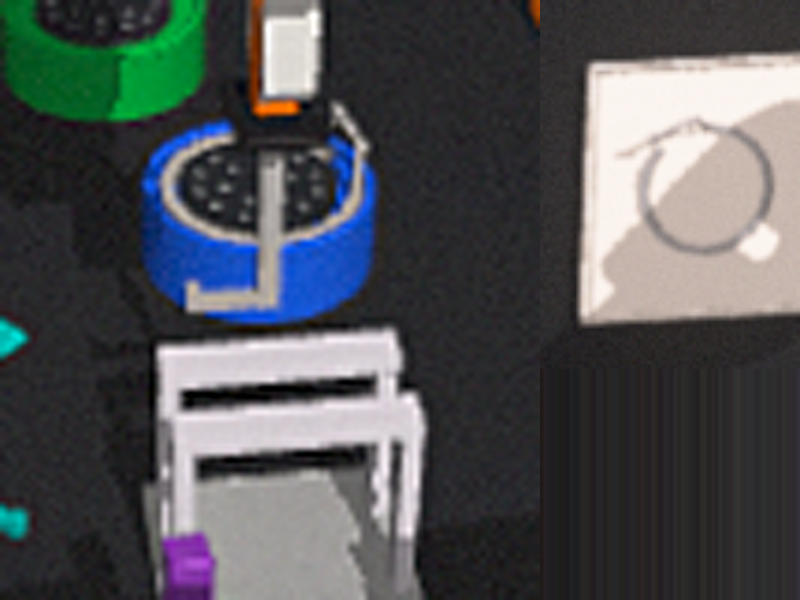

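The ring lies flat in the tray by itself. The pick is upright over the slot, at the pose it was lifted from. Lowering it now.

Request:
{"name": "send_rows", "arguments": {
  "series": [0,0,0.01,0,-1,0,0,0.015,0,-1,0,0,0.015,0,-1,0,0,0.015,0,-1,0,0,0.015,0,-1,0,0,0.015,0,-1,0,0,0.015,0,-1,0,0,0.015,0,-1,0,0,0.01,0,-1,0,0,0,0,-1]
}}

```text
clock: 22.35
tcp_pos: [505.6, -314.8, 115.7]
eef_rot: [3.139, -0.003, 3.064]
contact_force: [-0.2, -0.0, -1.3]
width: 0.165
```

Request:
{"name": "send_rows", "arguments": {
  "series": [0,0,0.002,0,-1,0,0,0.001,0,-1,0,0,0,0,-1,0,0,0,0,-1]
}}

```text
clock: 22.68
tcp_pos: [507.0, -316.8, 116.2]
eef_rot: [-3.141, 0.001, 3.063]
contact_force: [0.2, -0.7, -1.6]
width: 0.162
```

Request:
{"name": "send_rows", "arguments": {
  "series": [0,0,0.001,0,-1,0,0,0.001,0,-1,0,0,0,0,-1,0,0,0,0,-1]
}}

```text
clock: 23.02
tcp_pos: [507.0, -316.8, 114.4]
eef_rot: [-3.141, 0.001, 3.063]
contact_force: [-0.8, 1.2, 5.3]
width: 0.17
```

Request:
{"name": "send_rows", "arguments": {
  "series": [0,0,0,0,-0.4,0,0,0,0,-0.2,0,0,0,0,0.2,0,0,0,0,0.5,0,0,0,0,0.8,0,0,0,0,1,0,0,0,0,1,0,0,0,0,1,0,0,0,0,1,0,0,0,0,1]
}}

```text
clock: 23.85
tcp_pos: [506.6, -316.5, 113.5]
eef_rot: [-3.142, 0.0, 3.063]
contact_force: [-0.8, -0.0, -0.3]
width: 0.839
```

Request:
{"name": "send_rows", "arguments": {
  "series": [0,0,0,0,1,0,0,0,0,1,0,0,0,0,1,0,0,-0.01,0,1,0,0,-0.02,0,1,0,0,-0.03,0,1,0,0,-0.03,0,1,0,0,-0.03,0,1,0,0,-0.03,0,1,0,0,0,0,1]
}}

```text
clock: 24.68
tcp_pos: [509.1, -318.7, 272.3]
eef_rot: [-3.133, 0.01, 3.063]
contact_force: [-0.0, -0.4, 0.4]
width: 0.997
```

Request:
{"name": "send_rows", "arguments": {
  "series": [0.03,0,0,0,1,0.04,0,0,0,1,0.04,0,0,0,1,0.03,0,0,0,1,0,0,0,0,1,0,0,0,0,1,0,0,0,0,1]
}}

```text
clock: 25.27
tcp_pos: [367.5, -305.7, 263.9]
eef_rot: [-3.141, 0.001, 3.063]
contact_force: [-0.4, 0.1, -0.5]
width: 1.001
```

```bash
python3 - <<'E'
from h import *
a=snap('top','t9'); b=snap('side','s9'); st=env.get_state(); print(st['clock'],st['tcp_pos'],st['contact_force'],st['width'])
cv2.imwrite('pics/m10.png',np.vstack([cv2.resize(a[155:275,80:400,::-1],(800,300)),cv2.resize(b[145:295,200:330,::-1],(260,300))[:,np.r_[0:260,[259]*540]]]))
E
```

```text
25.3667 [ 367.93284488 -305.58732102  263.63614601] [0.02071248 0.24611054 0.81909896] 0.9967701529713232
```

View pics/m10.png

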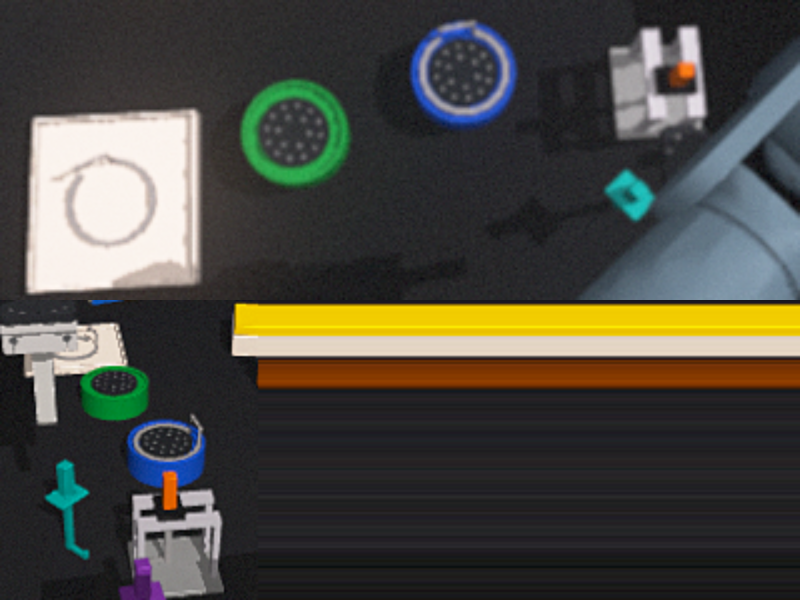

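The ring is flat in the tray and the green groove is empty. The pick is upright in its stand with the flange on the rails, and the gripper is clear of everything.

```bash
python3 -c "
from station import env
print(env.sign_off())"
```

```text
the job is handed in; nothing more can be done
None
```

The job is done and handed in, with the clock at about 25.4 s of the 72 s allowed. I took the orange pick from its stand, hooked its toe under the tongue of the ring in the green holder and lifted the ring out. I laid it flat in the white tray and hung the pick back in its stand.

- **Final pictures:** the ring lies flat well inside the tray walls and the green groove is empty. The blue holder's ring is untouched. The pick hangs upright with its flange on the rails, and the open gripper is well clear.
- **Forces:** the wrist force stayed at or below about 5.5 N in every reading, the highest coming when the flange met the rails. The fingers only ever held the handle.
- **Disagreements:** the two cameras differed by 3–4 mm on the toe and the tongue. That was inside the ±9–13 mm margin of the fit, so I did not refine it further.

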